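# Tip two four-way tube racks over to their microtube side

## Task

Both four-way tube racks are standing on edge, but the next batch is in 1.5 mL microtubes. Gently push each rack over with the fingertips so that it lies flat on the bench with its blue microtube face up, about where it stood (within a hand's breadth). Do not pinch or pick up the racks, and leave everything else on the bench as it is.

Things in the scene. Friction and masses are not known exactly. Their poses are not given: they have to be found in the camera images.
- rack_a: hollow plastic four-way tube rack, own x 52 mm, y 171 mm, z 95 mm, 0.1 to 0.2 kg, standing on a long narrow side. Origin at its centre, 47.5 mm above the bench standing, 26 mm lying flat. Own +x points out of the BLUE broad face (32 holes of 11 mm), opposite it is the yellow one (32 holes of 8 mm); own +z, up at the start, out of a white side with four 30 mm holes. At the start it may be turned any way.
- rack_b: hollow plastic four-way tube rack, own x 52 mm, y 171 mm, z 95 mm, 0.1 to 0.2 kg, standing on a long narrow side. Origin at its centre, 47.5 mm above the bench standing, 26 mm lying flat. Own +x points out of the BLUE broad face (32 holes of 11 mm), opposite it is the yellow one (32 holes of 8 mm); own +z, up at the start, out of a white side with four 30 mm holes. At the start it may be turned any way.
- rack_a_toe (a point): middle of the long edge of rack_a between yellow face and start underside (own -26, 0, -47.5 mm), on the bench. Pushed level on the blue face well above mid height, the rack turns about this edge without sliding, passes its balance at 29 degrees and falls onto the yellow face by itself, this edge still on the bench
- rack_b_toe (a point): middle of the long edge of rack_b between yellow face and start underside (own -26, 0, -47.5 mm), on the bench. Pushed level on the blue face well above mid height, the rack turns about this edge without sliding, passes its balance at 29 degrees and falls onto the yellow face by itself, this edge still on the bench
- reagent: small amber glass bottle with black cap, 42 mm across, 105 mm tall, stands between the two racks; bystander, origin under its centre
- tube50: free-standing 50 mL tube with blue screw cap, 34 mm across the cap, 115 mm tall, stands between the two racks; bystander, origin under its centre
- beaker: glass beaker, 70 mm across, 90 mm tall; bystander, origin under its centre
- washbottle: white wash bottle with red cap and spout, 60 mm across, 178 mm tall; bystander, origin under its centre
- tipbox: pipette tip box, blue with a clear lid, 82 x 122 mm, 92 mm tall; bystander, origin under its centre
- timer: flat white bench timer, 65 x 75 mm, 18 mm high; bystander, origin under its centre
- cryobox: grey and pale blue freezer box, 134 x 134 mm, 52 mm high; bystander, origin under its centre

How it is judged:
By the outcome, as a careful person would: the job done as asked, in the order asked, and still so for the second after the job is handed in, with the robot touching nothing.
It also fails if it takes over 40 s, if anything falls off the work surface, if the arm or the gripper's body presses on something with over 40 N, if the wrist force passes 120 N, or if a joint passes its speed limit or range.

## Robot

A 6-joint arm with a two-finger parallel gripper is mounted at the origin on the work surface. World frame = base frame: x ahead of the robot, y to its left, z up, the work surface at z = 0. Lengths are in m, angles in degrees, forces in N, time in s.
With the tool pointing down it reaches from about 0.4 to 0.825 m from the base axis. Payload 7 kg.
Tool frame: the origin (TCP) lies on the centre line of the jaws, within the pads' length; the fingertips stand 11 mm ahead of it and the grasp point (between the pads) lies 8 mm behind it; z points along the fingers, y is the line along which they close (so a half turn about z gives the same grasp; the last joint's range is limited). The gripper opens to 88 mm and grips with 3 to 60 N. Pads are 19 mm wide; open, the fingers measure 130 mm over their backs; the gripper's body (78 mm by 193 mm) begins 47 mm behind the grasp point.
Start: joints at [91.221, 20.546, 0.682, 0, -70.136, -16.507], TCP at [0.178, 0.651, 0.238] pointing down, gripper open.
Joint ranges: [-176.03, 176.03], [-82.01, 121.73], [-58.28, 71.71], [-173.87, 95.51], [-174.79, -0.11], [-173.66, 173.66]. Speed limits (degrees/s): [136.94, 136.94, 172.46, 180, 180, 180].

## Interface

Orientations are given as [roll, pitch, yaw] about the fixed x, y, z axes, in that order (R = Rz(yaw) Ry(pitch) Rx(roll)).
In Python, from plant import r, capture, camera_model, job gives the robot as it stands.
- The arm moves only by the tool drive_tool, never from a script. Its argument "increments" is a list that holds one entry, the list of rows, each a list of 5 numbers: the gripper's target within -1 to 1 (fully open at 1, half-way at 0, shut at -1), then the shift along the tool's x, y, z scaled (see below), then the turn about the tool's z scaled (see below). In form: [[[gripper, tx, ty, tz, roll], ...]]. A call has 1 to 5 rows; each row is the pose to reach, as a shift and turn from the pose commanded when the call began, along the tool's axes at that moment, turning the shorter way round; what a row does not reach only later rows make up. The controller multiplies each number of a shift by 120 mm and each number of a turn by 360 degrees. A row lasts 1/8 s, in which the tool goes at most 62.5 mm and 10.7 degrees, less where a joint would pass 70% of its speed; a pose out of reach is approached as far as the arm can. A call with a number of a shift or a turn outside -1 to 1 is refused whole. A call with a gripper value outside its range is refused whole. The fingers move at their own pace and stop on an object; "squeeze" is the grip in N (left out, the last holds). Time passes only in rows, so rows that repeat a pose let the fingers close. It gives the time, the measured TCP pose, the force, the opening and the grip force at its end, in the units of the state.
- r.get_state(): the state, without advancing time (a new reading comes with each control period).
- capture(name): name is "scene" or "top"; returns the picture (420x560x3 uint8, red, green, blue); there is no depth.
- camera_model(name): a dict with "camera_matrix" (3x3 intrinsics, pixels), "k1" (the pictures are not rectified: a ray, as slopes to the right and down, at radius r is drawn at 1 + k1 r^2 times it, then the intrinsics apply), "rvec" (rotation vector, rad) and "tvec" (3), from world to camera coordinates, as OpenCV has them. Camera axes: x right, y down, z forward; pixel columns grow to the right and rows downward; lengths in m; the calibration is good to about 2 mm. A picture is of the moment at which its call begins. camera_model takes no time and is no camera call.
- job.close_job(): hands the job in; it is judged then, once.
The state is a dict: "time_s": time; "joints": joint angles; "qd": joint speeds; "joint_torque": joint torques, N m; "tcp_pos": TCP position; "eef_rot": TCP orientation; "contact_force": force on the tool from outside, world axes, zero at the start; "moment": the same for the moment, N m; "gripper_width": finger opening in m; "gripper_force": force on a finger pad.
Only numpy, scipy, OpenCV 4.12 (cv2) and the standard library are available. Lean on these libraries where they do the work, as an engineer would, in place of code of your own. Each camera call takes 0.05 s, during which the arm holds its last target. There are 200 camera calls.

## Working session

There is one attempt and no reset: what is moved stays moved. The work goes in short steps, Python scripts to look and compute and a tool call to move; the robot and the scene stay as the last step left them, time stands still between calls to the robot, and variables do not carry over. Pictures are saved under pics/ and viewed, at most 10 in all, crops included, and the job is handed in when it is done.

Besides the shell and the picture viewer there is one more tool, called as name([rows], argument=value, ...), one row to a line, values as JSON. drive_tool: Moves the arm, as the interface text tells. Its arguments: {"type":"object","properties":{"increments":{"type":"array"},"squeeze":{"type":"number"}},"required":["increments"]}

```bash
mkdir -p pics; ls
python3 - <<'E'
from plant import r,capture,camera_model,job
import cv2
for n in("scene","top"):
    cv2.imwrite(f"pics/{n}0.png",capture(n)[:,:,::-1]); print(camera_model(n))
s=r.get_state(); print({k:s[k] for k in("time_s","tcp_pos","eef_rot","gripper_width")})
E
```

```text
pics
{'camera_matrix': array([[500.55874889,   0.        , 279.57280856],
       [  0.        , 500.55874889, 205.78621495],
       [  0.        ,   0.        ,   1.        ]]), 'k1': 0.05189879800906972, 'rvec': array([ 1.4578614 ,  2.24715747, -0.73928419]), 'tvec': array([ 0.19378861, -0.32815256,  1.7244608 ])}
{'camera_matrix': array([[466.91562569,   0.        , 279.84082096],
       [  0.        , 466.91562569, 209.39519213],
       [  0.        ,   0.        ,   1.        ]]), 'k1': -0.09887857578199745, 'rvec': array([ 2.21124622, -2.14466058,  0.14078741]), 'tvec': array([-0.04233173,  0.5098787 ,  1.56755303])}
{'time_s': 0.1, 'tcp_pos': array([0.17790254, 0.650706  , 0.23671709]), 'eef_rot': array([ 1.79914861e+02, -8.93653549e-03, -1.52965524e+01]), 'gripper_width': 0.08749468854079354}
```

View pics/scene0.png

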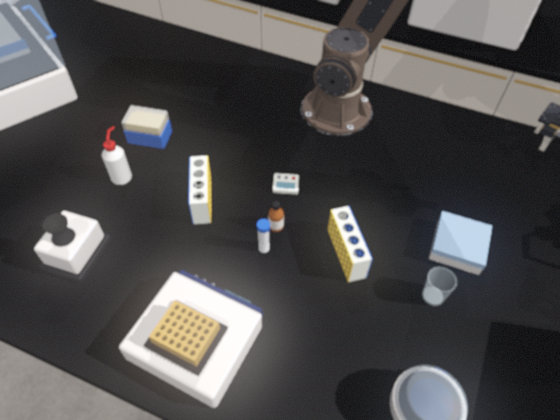

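View pics/top0.png

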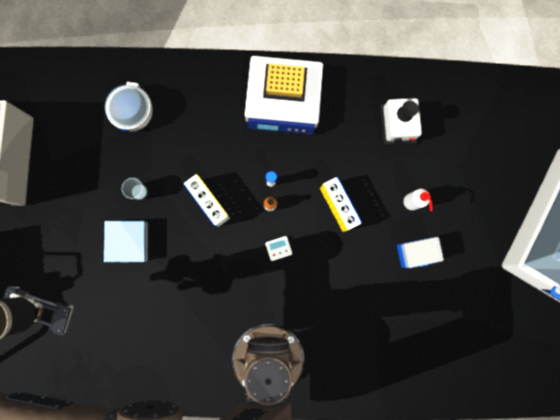

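Scene: the racks have white tops. One is around (200,188) and the other around (349,243), with the yellow faces towards the bottle (276,217) and the tube (264,235). In the top view the racks are at (206,199) and (341,204), the bottle at (270,204) and the tube at (271,178). Next I'll measure them.

```bash
cat > h.py <<'E'
from plant import r,capture,camera_model,job
import cv2,numpy as np
def ray(n,px,z):
    m=camera_model(n);K=m["camera_matrix"]
    d=np.array([m["k1"],0,0,0,0.])
    u=cv2.undistortPoints(np.array(px,float).reshape(-1,1,2),K,d).reshape(-1,2)
    R=cv2.Rodrigues(m["rvec"])[0]; c=-R.T@m["tvec"]
    v=np.c_[u,np.ones(len(u))]@R
    return c+v*((z-c[2])/v[:,2])[:,None]
def blobs(n,im,lo,hi,box,z,amin=15,close=0):
    h=cv2.cvtColor(im,cv2.COLOR_RGB2HSV); k=cv2.inRange(h,np.array(lo),np.array(hi))
    x0,y0,x1,y1=box; q=np.zeros_like(k); q[y0:y1,x0:x1]=k[y0:y1,x0:x1]
    if close:q=cv2.morphologyEx(q,cv2.MORPH_CLOSE,np.ones((close,close),np.uint8))
    for c in cv2.findContours(q,cv2.RETR_EXTERNAL,cv2.CHAIN_APPROX_NONE)[0]:
        if cv2.contourArea(c)<amin: continue
        w=ray(n,c.reshape(-1,2),z)[:,:2].astype(np.float32)*1000
        (cx,cy),s,a=cv2.minAreaRect(w); b=cv2.boxPoints(((cx,cy),s,a))
        e=max((b[1]-b[0],b[2]-b[1]),key=np.linalg.norm)
        print(n,"px",cv2.boundingRect(c),"c",round(cx),round(cy),"size",np.round(s),"long dir",round(float(np.degrees(np.arctan2(e[1],e[0]))%180),1))
E
python3 - <<'E'
from h import *
im=capture("top"); 
cv2.imwrite("pics/z.png",cv2.resize(im[150:270,90:460,::-1],None,fx=2.1,fy=2.1,interpolation=2))
W=([0,0,140],[180,60,255])
for b in((175,165,235,235),(310,165,370,240)): blobs("top",im,*W,b,.095,close=7)
for b in((175,165,235,235),(310,165,370,240)): blobs("top",im,[18,120,90],[35,255,255],b,.05)
blobs("top",im,[100,120,60],[130,255,255],(255,165,290,190),.115)
blobs("top",im,[0,80,60],[20,255,255],(255,190,290,215),.06)
blobs("top",im,[0,0,100],[180,255,255],(255,230,300,270),.018,close=5)
s=capture("scene")
for b in((180,145,222,230),(322,200,378,285)): blobs("scene",s,[0,0,150],[180,60,255],b,.095,close=9)
blobs("scene",s,[100,120,60],[130,255,255],(250,210,275,240),.108)
print(ray("scene",[[276,206],[277,230],[264,251]],0),ray("scene",[[276,206]],.105))
E
```

```text
top px (184, 175, 44, 51) c 527 219 size [184.  50.] long dir 39.0
top px (324, 177, 37, 53) c 531 -229 size [174.  49.] long dir 29.0
top px (196, 174, 33, 43) c 551 203 size [180.   5.] long dir 39.0
top px (319, 183, 29, 49) c 520 -204 size [182.  21.] long dir 28.7
top px (265, 170, 13, 12) c 612 7 size [36. 39.] long dir 91.9
top px (263, 196, 14, 14) c 530 9 size [44. 44.] long dir 1.8
top px (265, 236, 27, 25) c 379 -26 size [70. 80.] long dir 110.1
scene px (189, 155, 21, 69) c 558 -215 size [242.  52.] long dir 30.7
scene px (332, 206, 40, 76) c 548 233 size [226.  70.] long dir 31.4
scene px (256, 218, 14, 14) c 606 4 size [41. 34.] long dir 24.5
[[ 0.46175853 -0.02023036  0.        ]
 [ 0.53852649  0.0170135   0.        ]
 [ 0.617118    0.01272779  0.        ]] [[0.53460974 0.01087324 0.105     ]]
```

View pics/z.png

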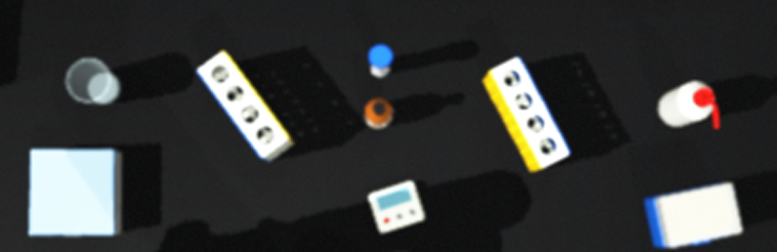

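Both racks have at least 20 mm of room to fall towards the middle. The left rack (centre 527, 219) falls along −51°, and the right rack (centre 531, −229) falls along 119°. I'll start with the left rack, moving at height to a point behind its blue face.

drive_tool([
  [[1,0.41,0.3,0,0],[1,0.83,0.6,0,0],[1,0.83,0.6,0,0]],
])

```text
time_s: 0.57
tcp_pos: [0.257, 0.5525, 0.2381]
eef_rot: [180.0, 0.0, -15.5]
contact_force: [-0.7, 1.0, 0.3]
gripper_width: 0.0878
gripper_force: 0.0
```

drive_tool([
  [[1,0.41,0.3,0,0],[1,0.83,0.6,0,0],[1,0.83,0.6,0,0]],
])

```text
time_s: 0.95
tcp_pos: [0.3338, 0.4572, 0.2379]
eef_rot: [-180.0, -0.0, -15.5]
contact_force: [-0.6, 0.6, 0.8]
gripper_width: 0.0875
gripper_force: 0.0
```

drive_tool([
  [[1,0.41,0.3,0,0],[1,0.83,0.6,0,0],[1,0.83,0.6,0,0]],
])

```text
time_s: 1.32
tcp_pos: [0.4107, 0.362, 0.2376]
eef_rot: [180.0, -0.0, -15.5]
contact_force: [0.4, -0.1, -0.1]
gripper_width: 0.0877
gripper_force: 0.0
```

drive_tool([
  [[1,0.41,0.3,0,0],[1,0.81,0.59,0,0],[1,0.81,0.59,0,0]],
])

```text
time_s: 1.7
tcp_pos: [0.4857, 0.2687, 0.2373]
eef_rot: [180.0, 0.0, -15.5]
contact_force: [-1.3, -0.9, 0.5]
gripper_width: 0.0876
gripper_force: 0.0
```

drive_tool([
  [[1,0,0,0,0.025],[1,0,0,0,0.05],[1,0,0,0,0.075],[1,0,0,0,0.099],[1,0,0,0,0.099]],
])

```text
time_s: 2.33
tcp_pos: [0.4838, 0.2716, 0.2374]
eef_rot: [-180.0, 0.0, -50.8]
contact_force: [0.4, -0.4, -0.1]
gripper_width: 0.0876
gripper_force: 0.0
```

drive_tool([
  [[1,0,0,0.3,0],[1,0,0,0.6,0],[1,0,0,0.8,0],[1,0,0,0.8,0]],
])

```text
time_s: 2.82
tcp_pos: [0.4832, 0.27, 0.1399]
eef_rot: [179.8, -0.0, -50.7]
contact_force: [0.3, -1.1, 0.8]
gripper_width: 0.0876
gripper_force: 0.0
```

Run:
```python
from h import *
a=capture("top")[150:270,130:310,::-1];b=capture("scene")[140:300,260:440,::-1]
cv2.imwrite("pics/d.png",np.hstack([cv2.resize(a,(390,260)),cv2.resize(b,(390,260*390//390))]))
```

```text
(no output)
```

View pics/d.png

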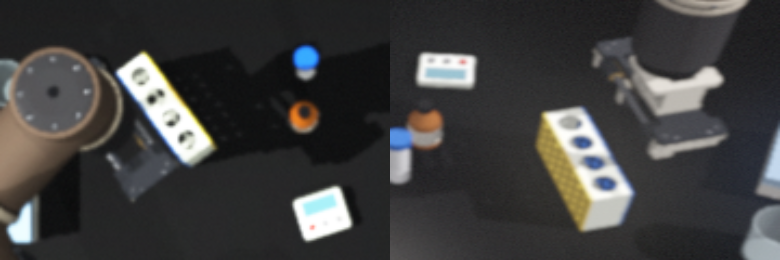

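The gripper is on the blue side in both halves of the picture, parallel to the rack. There is still a gap to the rack at about (160,110). I'll lower the fingertips to about 77 mm and push slowly.

drive_tool([
  [[1,0,0,0.22,0],[1,0,0,0.43,0],[1,0,0,0.43,0]],
])

```text
time_s: 3.3
tcp_pos: [0.484, 0.27, 0.0898]
eef_rot: [179.9, -0.0, -50.9]
contact_force: [-0.2, -0.1, 1.1]
gripper_width: 0.0874
gripper_force: 0.0
```

drive_tool([
  [[1,0.04,0,0,0],[1,0.08,0,0,0],[1,0.12,0,0,0],[1,0.16,0,0,0],[1,0.2,0,0,0]],
])

```text
time_s: 3.92
tcp_pos: [0.4997, 0.2511, 0.0901]
eef_rot: [-180.0, 0.0, -50.9]
contact_force: [-0.3, -0.2, -0.2]
gripper_width: 0.0878
gripper_force: 0.0
```

drive_tool([
  [[1,0.04,0,0,0],[1,0.08,0,0,0],[1,0.12,0,0,0],[1,0.16,0,0,0],[1,0.2,0,0,0]],
])

```text
time_s: 4.55
tcp_pos: [0.5148, 0.2325, 0.09]
eef_rot: [180.0, -0.0, -50.9]
contact_force: [0.3, 0.8, 0.6]
gripper_width: 0.0874
gripper_force: 0.4
```

drive_tool([
  [[1,0.03,0,0,0],[1,0.06,0,0,0],[1,0.09,0,0,0],[1,0.12,0,0,0],[1,0.15,0,0,0]],
])

```text
time_s: 5.18
tcp_pos: [0.5261, 0.2186, 0.0899]
eef_rot: [180.0, -0.0, -50.9]
contact_force: [-0.1, -0.3, -0.6]
gripper_width: 0.0875
gripper_force: 0.1
```

Run:
```python
from h import *
a=capture("top")[150:270,130:310,::-1];b=capture("scene")[140:300,260:440,::-1]
cv2.imwrite("pics/e.png",np.hstack([cv2.resize(a,(390,260)),cv2.resize(b,(390,260*390//390))]))
```

```text
(no output)
```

View pics/e.png

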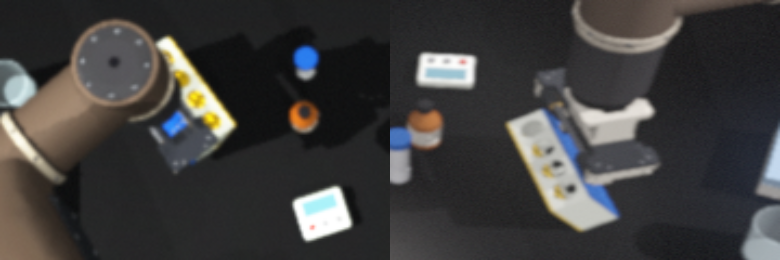

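The rack is tipping evenly. The blue face shows beside the fingers at about (590,190) and the toe is still in place. I'll keep pushing past the balance point.

drive_tool([
  [[1,0.03,0,0,0],[1,0.06,0,0,0],[1,0.09,0,0,0],[1,0.12,0,0,0],[1,0.12,0,0,0]],
])

```text
time_s: 5.9
tcp_pos: [0.5352, 0.2074, 0.09]
eef_rot: [180.0, -0.0, -50.9]
contact_force: [-1.0, 0.5, -0.5]
gripper_width: 0.0876
gripper_force: 0.0
```

Run:
```python
from h import *
im=capture("top")
blobs("top",im,[100,120,60],[130,255,255],(180,150,262,260),.052,close=5)
a=im[150:270,130:310,::-1];b=capture("scene")[140:300,260:440,::-1]
cv2.imwrite("pics/f.png",np.hstack([cv2.resize(a,(390,260)),cv2.resize(b,(390,260*390//390))]))
```

```text
top px (209, 159, 44, 53) c 584 155 size [177.  84.] long dir 39.0
```

View pics/f.png

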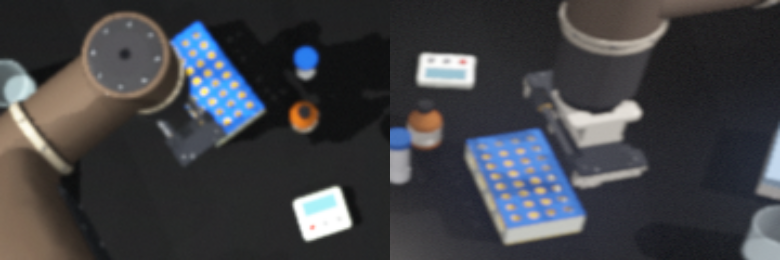

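The left rack is lying flat with its blue face up, at about (584,155), which is where I expected it. It is clear of the bottle. I'll lift and cross to the right rack.

drive_tool([
  [[1,0,0,-0.4,0],[1,0,0,-0.8,0],[1,0,0,-1,0],[1,0,0,-1,0]],
])

```text
time_s: 6.5
tcp_pos: [0.5359, 0.2084, 0.2124]
eef_rot: [-179.7, -0.0, -50.9]
contact_force: [-0.2, 0.3, -1.5]
gripper_width: 0.0874
gripper_force: 0.0
```

drive_tool([
  [[1,0,0,-0.25,0.014],[1,0,0,-0.25,0.028],[1,0,0,-0.25,0.028]],
])

```text
time_s: 6.88
tcp_pos: [0.5345, 0.2075, 0.239]
eef_rot: [179.9, 0.0, -61.0]
contact_force: [0.5, 0.4, -0.4]
gripper_width: 0.0877
gripper_force: 0.0
```

Run:
```python
from h import *
from scipy.spatial.transform import Rotation as T
s=r.get_state(); M=T.from_euler("xyz",s["eef_rot"],degrees=True).as_matrix()
print(s["tcp_pos"],s["eef_rot"],M.T@(np.array([.563,-.287,s["tcp_pos"][2]])-s["tcp_pos"])/.12, ray("top",[[416,200]],.1))
im=capture("top"); blobs("top",im,[0,0,140],[180,60,255],(310,165,370,240),.095,close=7)
blobs("top",im,[100,120,60],[130,255,255],(180,150,262,260),.052,close=5)
```

```text
[0.53451688 0.20749168 0.23903127] [ 1.79926022e+02  9.93580108e-03 -6.09787011e+01] [3.71850973e+00 1.79156867e+00 1.66836027e-03] [[ 0.5489819  -0.47610237  0.1       ]]
top px (324, 178, 37, 52) c 531 -229 size [174.  49.] long dir 29.1
top px (208, 159, 45, 58) c 579 162 size [177. 104.] long dir 37.7
```

drive_tool([
  [[1,0.46,0.22,0,0],[1,0.93,0.45,0,0],[1,0.93,0.45,0,0]],
])

```text
time_s: 7.3
tcp_pos: [0.5412, 0.0804, 0.2391]
eef_rot: [179.9, 0.0, -61.1]
contact_force: [0.1, 0.5, -1.0]
gripper_width: 0.0874
gripper_force: 0.0
```

drive_tool([
  [[1,0.46,0.22,0,0],[1,0.93,0.45,0,0],[1,0.93,0.45,0,0]],
])

```text
time_s: 7.68
tcp_pos: [0.5483, -0.0428, 0.239]
eef_rot: [179.9, 0.0, -61.2]
contact_force: [0.0, -0.7, 0.6]
gripper_width: 0.0874
gripper_force: 0.0
```

drive_tool([
  [[1,0.46,0.22,0,0],[1,0.93,0.45,0,0],[1,0.93,0.45,0,0]],
])

```text
time_s: 8.05
tcp_pos: [0.5554, -0.166, 0.2388]
eef_rot: [179.9, 0.0, -61.1]
contact_force: [0.2, 0.3, -0.5]
gripper_width: 0.0877
gripper_force: 0.0
```

drive_tool([
  [[1,0.46,0.22,0,0],[1,0.93,0.44,0,0],[1,0.93,0.44,0,0]],
])

```text
time_s: 8.43
tcp_pos: [0.5637, -0.2888, 0.2384]
eef_rot: [179.9, 0.1, -61.1]
contact_force: [-0.4, 0.8, -0.2]
gripper_width: 0.0879
gripper_force: 0.0
```

drive_tool([
  [[1,0,0,0.3,0],[1,0,0,0.6,0],[1,0,0,0.8,0],[1,0,0,0.8,0]],
])

```text
time_s: 8.93
tcp_pos: [0.5628, -0.2847, 0.1417]
eef_rot: [179.8, 0.2, -60.9]
contact_force: [-0.1, -0.1, 0.0]
gripper_width: 0.0877
gripper_force: 0.0
```

Run:
```python
from h import *
a=capture("top")[150:270,270:450,::-1];b=capture("scene")[110:270,90:290,::-1]
cv2.imwrite("pics/g.png",np.hstack([cv2.resize(a,(390,260)),cv2.resize(b,(390,312))[:260]]))
```

```text
(no output)
```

View pics/g.png

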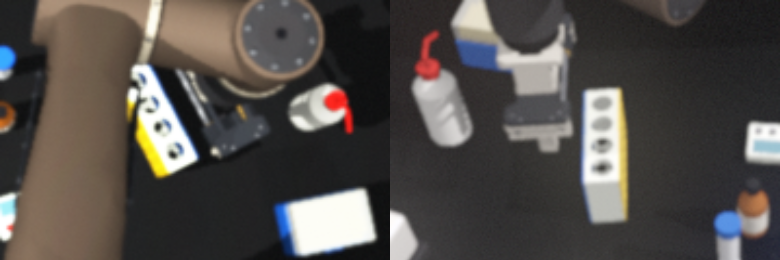

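The gripper is between the rack and the wash bottle, parallel to the rack and clear of both. I'll lower it and push along −x of the tool.

drive_tool([
  [[1,0,0,0.22,0],[1,0,0,0.43,0],[1,0,0,0.43,0]],
])

```text
time_s: 9.4
tcp_pos: [0.5632, -0.2863, 0.0921]
eef_rot: [179.9, 0.1, -61.0]
contact_force: [0.8, 0.2, 0.5]
gripper_width: 0.0877
gripper_force: 0.0
```

drive_tool([
  [[1,-0.04,0,0,0],[1,-0.08,0,0,0],[1,-0.12,0,0,0],[1,-0.16,0,0,0],[1,-0.2,0,0,0]],
])

```text
time_s: 10.02
tcp_pos: [0.5517, -0.2657, 0.0925]
eef_rot: [-180.0, -0.0, -61.0]
contact_force: [0.4, -0.3, 0.4]
gripper_width: 0.0876
gripper_force: 0.0
```

drive_tool([
  [[1,-0.04,0,0,0],[1,-0.08,0,0,0],[1,-0.12,0,0,0],[1,-0.16,0,0,0],[1,-0.2,0,0,0]],
])

```text
time_s: 10.65
tcp_pos: [0.5401, -0.2447, 0.0924]
eef_rot: [180.0, 0.0, -61.0]
contact_force: [0.1, 0.1, 1.2]
gripper_width: 0.0878
gripper_force: 0.3
```

drive_tool([
  [[1,-0.03,0,0,0],[1,-0.06,0,0,0],[1,-0.09,0,0,0],[1,-0.12,0,0,0],[1,-0.15,0,0,0]],
])

```text
time_s: 11.28
tcp_pos: [0.5313, -0.229, 0.0923]
eef_rot: [180.0, 0.0, -61.0]
contact_force: [-0.1, 0.4, 0.3]
gripper_width: 0.0875
gripper_force: 0.1
```

drive_tool([
  [[1,-0.03,0,0,0],[1,-0.06,0,0,0],[1,-0.09,0,0,0],[1,-0.12,0,0,0],[1,-0.12,0,0,0]],
])

```text
time_s: 11.9
tcp_pos: [0.5244, -0.2164, 0.0924]
eef_rot: [180.0, 0.0, -61.0]
contact_force: [-0.3, 0.1, -0.7]
gripper_width: 0.0875
gripper_force: 0.0
```

Run:
```python
from h import *
a=capture("top")[150:270,270:450,::-1];b=capture("scene")[110:270,90:290,::-1]
cv2.imwrite("pics/i.png",np.hstack([cv2.resize(a,(390,260)),cv2.resize(b,(390,312))[:260]]))
```

```text
(no output)
```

View pics/i.png

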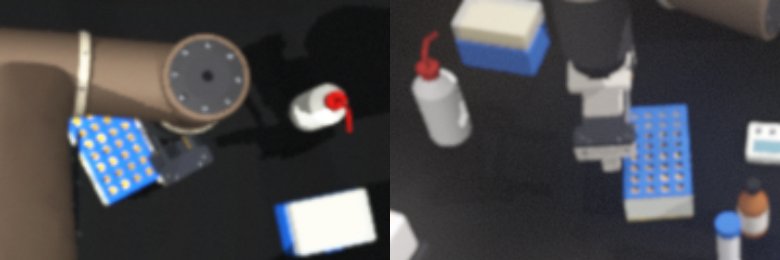

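The right rack is also flat with its blue face up, at about (115,160) on the left and (658,160) on the right. I'll lift clear and take one last look.

drive_tool([
  [[1,0,0,-0.4,0],[1,0,0,-0.8,0],[1,0,0,-1,0],[1,0,0,-1,0]],
])

```text
time_s: 12.5
tcp_pos: [0.5258, -0.2169, 0.2147]
eef_rot: [-179.8, -0.2, -61.0]
contact_force: [0.2, -0.4, -0.5]
gripper_width: 0.0876
gripper_force: 0.0
```

drive_tool([
  [[1,0,0,-0.3,0],[1,0,0,-0.3,0],[1,0,0,-0.3,0]],
])

```text
time_s: 12.88
tcp_pos: [0.524, -0.2165, 0.2472]
eef_rot: [180.0, 0.1, -61.0]
contact_force: [-0.6, 1.3, -0.5]
gripper_width: 0.0873
gripper_force: 0.0
```

Run:
```python
from h import *
cv2.imwrite("pics/j.png",capture("scene")[:,:,::-1])
```

```text
(no output)
```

View pics/j.png

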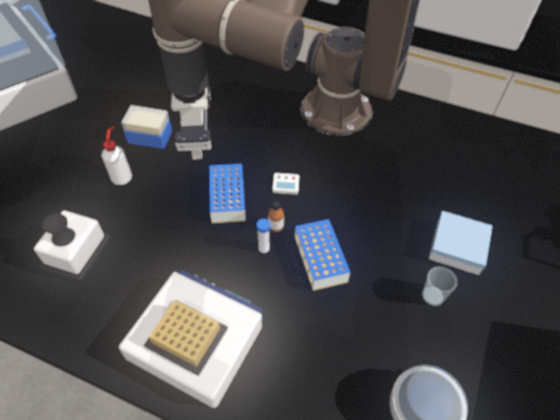

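Both racks lie flat with blue up, at (227,192) and (322,254). The bottle, tube, timer and the rest stand where they were, and the arm is clear.

```bash
python3 -c "
from plant import job
print(job.close_job())"
```

```text
the job is handed in; nothing more can be done
None
```

Both racks are lying flat with their blue microtube faces up, about where they stood; nothing else on the bench moved, and the job was handed in at about 13 s.

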